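# Load a shaft into a leaf drill jig

## Task

Get the dark steel shaft in the drill jig ready for drilling: while the jig's hinged leaf is still open, slide the shaft fully home against the end stop and roll it in its V-blocks until one of its two bright flats faces straight up. Then close the leaf so that its pad lies flush on that flat, let go, and leave everything else on the bench where it is.

Things in the scene. Friction and masses are not known exactly. Their poses are not given: they have to be found in the camera images.
- jig: Leaf drill jig screwed to the bench: iron base 150 mm across x 128 mm along the groove, 14 mm thick, two 90-degree V-blocks in line, hinge lugs behind, rest post in front. Origin: underside, mid-groove. z axis LEVEL along the groove, from stop to open end (within 0.25 rad of the robot's left); x level, from rest post (robot's side) to hinge; y straight DOWN. V-block tops 64 mm high, base ends at z = 0.058.
- jig_stop (a point): Centre of the end stop's face, on the axis of a shaft that lies in the V's: jig x = 0, y = -0.068 (68 mm over the bench), z = -0.056. The shaft's origin lies here when it is home. Axes as the jig's.
- shaft: Loose dark steel shaft, 192 mm long, 0.5 to 0.75 kg, lying in the V's. Origin: centre of the end face that goes against the stop; z along it to the free tail; the two flats face its +x and -x (either may be up). 30 mm diameter to z = 0.112, then a round, bored 20 mm tail to z = 0.192. Starts 7 to 15 mm short of the stop, no flat within 0.7 rad of up. Slides (5 to 10 N) and turns against friction only.
- shaft_flats (a point): On the shaft's axis, middle of its flatted part (56 mm from the stop end). Two opposite bright flats, 22 mm across, each 20 mm wide, 44 mm long (z = 0.034 to 0.078), between the V-blocks and under the leaf. Axes as the shaft's: flats square to x. With the shaft over 4 mm from the stop, or no flat up, the leaf's pad lands on the round part and cannot close.
- shaft_tail (a point): On the shaft's axis, middle of its round tail, 20 mm diameter, 80 mm long: 152 mm from the stop end, 40 mm from the free end. The tail sticks out of the jig over bare bench, clear all round: the place to grip. Axes as the shaft's.
- leaf (a joint): Hinge angle of the leaf (rad): 0 = closed, level, pad flush on the flat of a rightly placed shaft; grows as its front swings up and back, away from the robot, to 1.85 at most; starts at 1.25 to 1.8. Stiff hinge (0.2 N m friction): the leaf stays at any angle, takes about 3 N at its tab to move; push it over from behind with a fingertip, then press its tab down.
- leaf_hinge (a point): Middle of the leaf's hinge axis, which is parallel to the groove: jig x = 0.050, y = -0.089 (89 mm over the bench), z = 0. Lugs beside it reach 97 mm high, within 48 mm along the groove. Axes as the jig's.
- leaf_tab (a point): Middle of the thumb tab's outer face (upper face when closed), 106 mm from the hinge axis. The leaf is 8 mm thick: 60 mm wide to 92 mm from the hinge, then the ribbed tab, 34 mm wide, to 120 mm. A 20 mm drill bush stands 5 mm proud of the outer face, 50 mm from the hinge; below it on the inner face is a 6 mm thick pad, 20 mm across the shaft, 36 mm along. Turns with the leaf.
- brush: Bystander: small paint brush with an orange-red handle, 194 x 39 x 13 mm. Origin: centre of its underside. Leave it alone.
- bolt_dish: Bystander: round steel dish of bolts, 139 mm across, 24 mm high. Origin: centre of its underside. Leave it alone.
- caliper: Bystander: steel vernier caliper lying flat, 215 x 68 x 8 mm. Origin: centre of its underside. Leave it alone.
- spanner_13: Bystander: small combination spanner lying flat, 165 x 27 x 7 mm. Origin: centre of its underside. Leave it alone.
- con_rod: Bystander: grey connecting rod lying flat, 172 x 82 x 20 mm. Origin: centre of its underside. Leave it alone.
- bearing_6206: Bystander: steel ball bearing lying flat, 62 mm across, 16 mm high. Origin: centre of its underside. Leave it alone.
- gear_shaft: Bystander: gearbox shaft with gears, 150 x 52 x 52 mm. Origin: centre of its underside. Leave it alone.

How it is judged:
On the way, in this order (a step that is already met when the one before it is completed fails the run):
1. with the leaf still open, the shaft lies in the V's against the stop with a flat facing up (z of shaft in the frame of jig below -0.052 m and angle between the x axis of shaft and the y axis of jig, either way round below 0.2 rad and angle between the z axis of shaft and the z axis of jig, either way round below 0.035 rad and y of shaft in the frame of jig between -0.0715 and -0.064 m and x of shaft in the frame of jig between -0.004 and 0.004 m and value of joint leaf above 0.3 rad), for 0.2 s.
2. the leaf is closed on the flat (value of joint leaf below 0.025 rad), for 0.2 s.
At the end, for the whole second after the job is handed in: The shaft lies in both V's, its end within 3 mm of the stop, a flat within 0.1 rad of straight up, and the leaf is closed on it (hinge angle under 0.025 rad); the shaft is at rest and the robot has let go of shaft and jig (z of shaft in the frame of jig below -0.053 m and angle between the x axis of shaft and the y axis of jig, either way round below 0.1 rad and angle between the z axis of shaft and the z axis of jig, either way round below 0.035 rad and y of shaft in the frame of jig between -0.0715 and -0.064 m and x of shaft in the frame of jig between -0.004 and 0.004 m and value of joint leaf below 0.025 rad and linear speed of shaft below 0.02 m/s and contact force between the fingers and shaft below 0.2 N and contact force between the fingers and jig below 0.2 N); the robot touches nothing.
It fails at once if one of the other loose things on the bench is shifted by more than 20 mm (distance of any of brush, bolt_dish, caliper, spanner_13, con_rod, bearing_6206, gear_shaft from where it was at the start of the episode above 0.02 m).
It also fails if it takes over 58 s, if anything falls off the work surface, if the arm or the gripper's body presses on something with over 40 N, if the wrist force passes 120 N, or if a joint passes its speed limit or range.

## Robot

A 7-joint arm with a two-finger parallel gripper is mounted at the origin on a cart in front of the work surface, level with it; the furniture and walls round the work are solid. World frame = base frame: x ahead of the robot, y to its left, z up, the work surface at z = 0. Lengths are in m, angles in rad, forces in N, time in s.
With the tool pointing down it reaches from about 0.425 to 0.875 m from the base axis. Payload 4.7 kg.
Tool frame: the origin (TCP) lies midway between the tips of the shut fingers; the grasp point (between the pads) lies 19 mm behind it; z points along the fingers, y is the direction in which the jaws open and shut (so a half turn about z gives the same grasp; the last joint's range is limited). The gripper opens to 87 mm and grips with 3 to 60 N. Pads are 19 mm wide; open, the fingers measure 117 mm over their backs; the gripper's body (75 mm by 190 mm) begins 51 mm behind the grasp point.
Start: joints at [-1.277, 0.321, -0.07, 1.45, 0.023, 1.371, -0.057], TCP at [0.18, 0.625, 0.194] pointing down, gripper open.
Joint ranges: [-2.86, 2.86], [-0.3, 2.09], [-1.38, 1.24], [0.06, 2.45], [-1.56, 4.7], [0.09, 2.05], [-2.69, 2.69]. Speed limits (rad/s): [2.57, 2.57, 3.14, 3.14, 3.14, 3.14, 3.14].

## Interface

Orientations are given as a rotation vector (axis times angle).
In Python, from bench import ctrl, optics gives the robot as it stands. The module is installed in compiled form; this text tells all that it offers.
- The arm moves only by the tool step_arm, never from a script. Its argument "deltas" is a list of rows, each a list of 7 numbers: the turn, a rotation vector about the tool's x, y, z in degrees, then the shift along the tool's x, y, z in mm, then the finger opening in mm, from 0 to 87. A call has exactly 8 rows; each row is the pose to reach, as a shift and turn from the pose commanded when the call began, along the tool's axes at that moment; what a row does not reach only later rows make up. A row lasts 1/8 s, in which the tool goes at most 62.5 mm and 10.7 degrees, less where a joint would pass 70% of its speed; a pose out of reach is approached as far as the arm can. A call with a gripper value outside its range is refused whole. The fingers move at their own pace and stop on an object; "newtons" is the grip in N (left out, the last holds). Time passes only in rows, so rows that repeat a pose let the fingers close, or fill a call up. It gives the time, the measured TCP pose, the force and the opening at its end, in the units of the state.
- ctrl.get_state(): the state, without advancing time (a new reading comes with each control period).
- optics.get_image(name): name is "side" or "top"; returns the picture (400x640x3 uint8, red, green, blue); there is no depth.
- optics.get_calibration(name): a dict with "K" (3x3 intrinsics, pixels), "R" (3x3) and "t" (3): a world point X has camera coordinates R X + t. Camera axes: x right, y down, z forward; pixel columns grow to the right and rows downward; lengths in m; the calibration is good to about 2 mm. A picture is of the moment at which its call begins. get_calibration takes no time and is no camera call.
- ctrl.close_job(): hands the job in, once; it reports no verdict.
The state is a dict: "time": time; "joint_positions": joint angles; "qd": joint speeds; "joint_torque": joint torques, N m; "position": TCP position; "tool_rot": TCP orientation; "ft_force": force on the tool from outside, world axes, zero at the start; "torque": the same for the moment, N m; "grip_width": opening from 0.0 (shut) to 1.0 (fully open).
Only numpy, scipy, OpenCV 4.12 (cv2) and the standard library are available. Lean on these libraries where they do the work, as an engineer would, in place of code of your own. Each camera call takes 0.05 s, during which the arm holds its last target.

## Working session

There is one attempt and no reset: what is moved stays moved. The work goes in short steps, Python scripts to look and compute and a tool call to move; the robot and the scene stay as the last step left them, time stands still between calls to the robot, and variables do not carry over. Pictures are saved under pics/ and viewed, and the job is handed in when it is done.

Besides the shell and the picture viewer there is one more tool, called by a JSON object that holds its "method" and its "body". step_arm: Moves the arm, as the interface text tells. Its arguments: {"type":"object","properties":{"deltas":{"type":"array"},"newtons":{"type":"number"}},"required":["deltas"]}

```bash
mkdir -p pics
python3 - <<'E'
from bench import ctrl, optics
import cv2, json, numpy as np
for n in("side","top"):
    im=optics.get_image(n); cv2.imwrite(f"pics/{n}0.png",im[:,:,::-1])
    c=optics.get_calibration(n); print(n,{k:np.round(v,4).tolist() for k,v in c.items()})
    np.savez(f"{n}.npz",**c)
print(ctrl.get_state())
E
```

```text
side {'K': [[482.6712, 0.0, 324.2382], [0.0, 482.6712, 195.0101], [0.0, 0.0, 1.0]], 'R': [[0.866, -0.4999, -0.0123], [-0.3205, -0.536, -0.781], [0.3838, 0.6803, -0.6244]], 't': [-0.5104, 0.2261, 1.2828]}
top {'K': [[391.5943, 0.0, 323.5142], [0.0, 391.5943, 195.6401], [0.0, 0.0, 1.0]], 'R': [[-0.0004, -1.0, -0.0006], [-0.9902, 0.0004, -0.1396], [0.1396, 0.0006, -0.9902]], 't': [-0.054, 0.573, 1.1281]}
{'time': 0.1, 'joint_positions': array([-1.27689343,  0.32174619, -0.07012368,  1.4515921 ,  0.02262856,
        1.37080995, -0.05689789]), 'qd': array([-0.00032775, -0.00192365, -0.00095986, -0.00295961, -0.00172277,
       -0.00109899,  0.0009413 ]), 'joint_torque': array([-1.19648107e-04, -4.92570305e+01, -4.05571070e-01, -3.13404608e+01,
       -6.39715721e-02,  3.94036411e-02,  6.84637507e-05]), 'position': array([0.17938811, 0.62416495, 0.19345337]), 'tool_rot': array([-4.37947662e-01, -3.11077924e+00,  2.76878136e-03]), 'ft_force': array([-0.5101152 , -0.01952848,  0.74047221]), 'torque': array([-0.0243824 ,  0.05460957, -0.01709835]), 'grip_width': 0.9993322572529333}
```

View pics/side0.png

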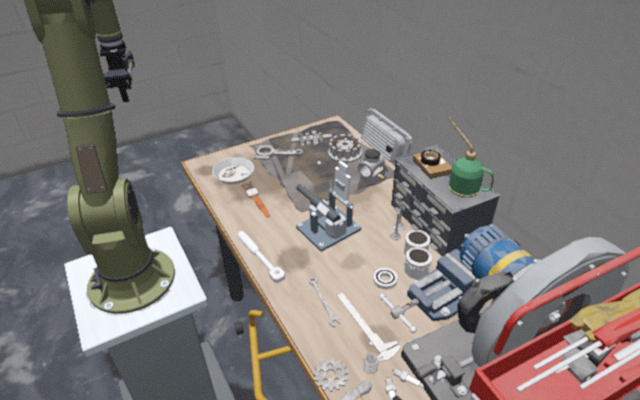

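View pics/top0.png

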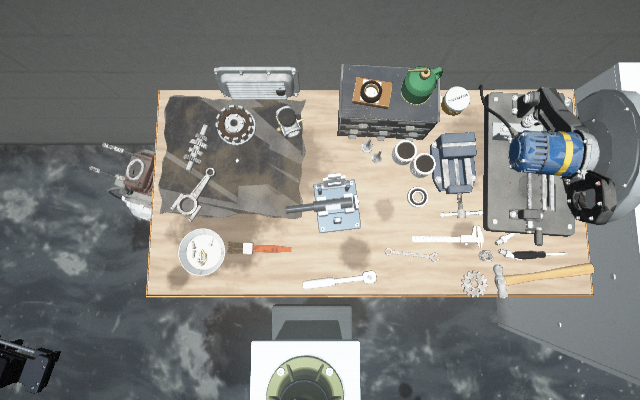

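The side view shows the jig near (330,220) with the leaf upright. In the top view it is near (337,203), with the shaft tail pointing left to (287,208).

Run:
```python
import cv2
a=cv2.imread("pics/side0.png")[140:260,280:380]; b=cv2.imread("pics/top0.png")[160:245,270:380]
cv2.imwrite("pics/side0z.png",cv2.resize(a,None,fx=5,fy=5,interpolation=cv2.INTER_CUBIC)[:600])
cv2.imwrite("pics/top0z.png",cv2.resize(b,None,fx=7,fy=7,interpolation=cv2.INTER_CUBIC))
```

```text
(no output)
```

View pics/side0z.png

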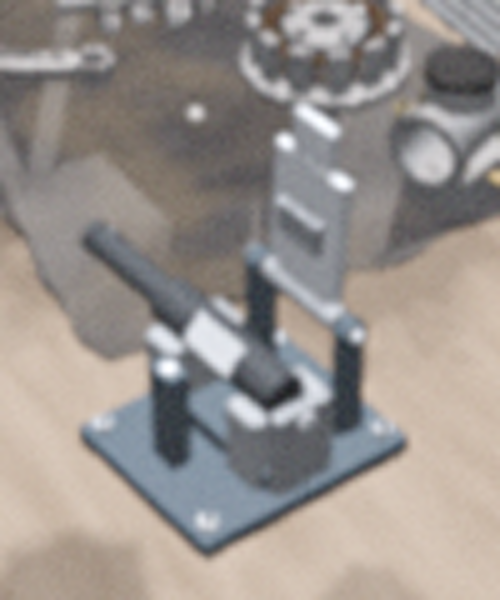

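View pics/top0z.png

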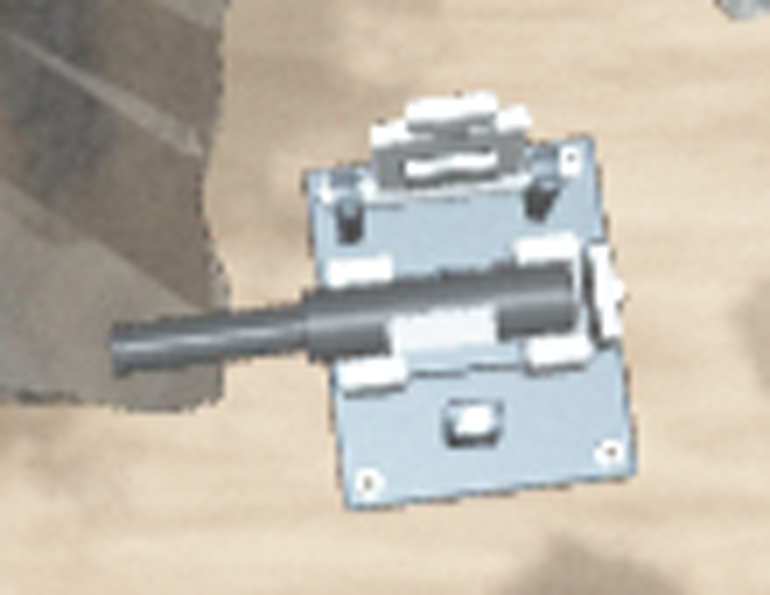

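```bash
cat > h.py <<'E'
import numpy as np, cv2
from scipy.spatial.transform import Rotation as Ro
C={n:dict(np.load(f"{n}.npz")) for n in("side","top")}
def ray(n,p):
    c=C[n]; d=c["R"].T@np.linalg.solve(c["K"],[p[0],p[1],1.]); o=-c["R"].T@c["t"]; return o,d/np.linalg.norm(d)
def onz(n,p,z):
    o,d=ray(n,p); return o+d*(z-o[2])/d[2]
def proj(n,X):
    c=C[n]; q=c["K"]@(c["R"]@np.asarray(X,float)+c["t"]); return q[:2]/q[2]
E
python3 - <<'E'
from h import *
im=cv2.imread("pics/top0.png"); off=np.array([270,160])
hsv=cv2.cvtColor(im,cv2.COLOR_BGR2HSV)
m=((hsv[...,0]>90)&(hsv[...,0]<120)&(hsv[...,1]>25)&(hsv[...,2]>90)).astype(np.uint8)
k=np.zeros_like(m);k[165:240,305:370]=1;m*=k
m=cv2.morphologyEx(m,cv2.MORPH_OPEN,np.ones((2,2)))
pts=np.argwhere(m)[:,::-1].astype(np.float32)
h=cv2.convexHull(pts)[:,0]
G=np.array([onz("top",p,0.014)[:2] for p in h]).astype(np.float32)
r=cv2.minAreaRect(G);print("rect",r, cv2.boxPoints(r))
zc=lambda u,v:(u/7+270-.43,v/7+160-.43)
print([onz("top",zc(*p),0.014)[:2].round(4) for p in [(308,170),(592,135),(635,472),(348,508)]])
for nm,p in dict(tail_a=(115,322),tail_b=(115,375),end_a=(575,262),end_b=(575,335)).items(): print(nm,onz("top",zc(*p),0.068).round(4))
# candidate hinge circles etc
print("cams",[(-C[n]["R"].T@C[n]["t"]).round(3) for n in C])
E
```

```text
rect ((0.5426366329193115, -0.09726782143115997), (0.1466468870639801, 0.12543660402297974), 6.927826404571533) [[ 0.4622835  -0.04385163]
 [ 0.47741354 -0.16837241]
 [ 0.6229898  -0.15068401]
 [ 0.60785973 -0.02616324]]
[array([ 0.6132, -0.0238]), array([ 0.6287, -0.1482]), array([ 0.4811, -0.1651]), array([ 0.4657, -0.0414])]
tail_a [0.54   0.0546 0.068 ]
tail_b [0.518  0.0543 0.068 ]
end_a [ 0.565  -0.1363  0.068 ]
end_b [ 0.5345 -0.136   0.068 ]
cams [array([ 0.022, -1.007,  0.971]), array([ 0.41 , -0.055,  1.197])]
```

Run:
```python
from h import *
a=cv2.imread("pics/top0.png"); g=cv2.cvtColor(a,cv2.COLOR_BGR2GRAY).astype(np.float32)
A=np.array([0.5497,-0.136]);zd=np.array([-0.115,0.993]);zd/=np.linalg.norm(zd);xd=np.array([zd[1],-zd[0]])
# profiles across the shaft on plane z=.068
u=np.arange(-0.030,0.0301,0.002)
print("u mm",(u*1000).astype(int).tolist())
for s in [.015,.022,.028,.045,.05,.056,.062,.067,.09,.13,.15,.17,.185]:
    P=np.array([proj("top",[*(A+zd*s+xd*v),.068]) for v in u],np.float32)
    print(s,cv2.remap(g,P[:,0].reshape(1,-1),P[:,1].reshape(1,-1),cv2.INTER_LINEAR)[0].astype(int).tolist())
```

```text
u mm [-30, -27, -25, -23, -21, -19, -17, -15, -13, -11, -9, -7, -5, -3, -1, 0, 2, 4, 6, 8, 10, 12, 14, 16, 18, 20, 22, 24, 26, 28, 30]
0.015 [153, 152, 183, 250, 252, 254, 252, 234, 179, 108, 104, 109, 117, 124, 139, 157, 174, 161, 141, 125, 117, 113, 111, 154, 204, 251, 253, 253, 250, 221, 202]
0.022 [156, 138, 139, 175, 201, 221, 213, 193, 166, 108, 101, 110, 116, 123, 135, 154, 167, 165, 138, 125, 115, 107, 110, 129, 165, 190, 207, 224, 216, 209, 202]
0.028 [201, 189, 155, 171, 200, 209, 207, 191, 153, 118, 103, 111, 116, 123, 136, 159, 172, 169, 142, 127, 118, 110, 107, 110, 135, 167, 199, 200, 202, 203, 203]
0.045 [210, 206, 195, 150, 176, 212, 210, 214, 224, 243, 245, 245, 245, 244, 239, 225, 186, 158, 137, 126, 116, 109, 107, 129, 163, 194, 204, 204, 203, 202, 201]
0.05 [207, 194, 165, 180, 198, 211, 212, 217, 227, 240, 245, 246, 246, 245, 242, 231, 199, 161, 137, 125, 116, 108, 105, 115, 153, 185, 204, 204, 204, 203, 201]
0.056 [206, 201, 161, 168, 210, 210, 212, 217, 229, 239, 246, 246, 245, 245, 244, 231, 206, 164, 138, 122, 117, 111, 115, 130, 160, 188, 205, 205, 203, 200,
[... 431 characters left out ...]
18, 112, 108, 105, 156, 205, 254, 254, 252, 247, 216, 200]
0.13 [217, 217, 217, 216, 217, 217, 217, 216, 215, 210, 184, 111, 104, 114, 131, 166, 166, 123, 112, 109, 115, 172, 196, 198, 200, 202, 204, 203, 200, 199, 198]
0.15 [215, 214, 210, 174, 145, 142, 125, 122, 125, 125, 114, 100, 104, 116, 134, 162, 149, 127, 113, 104, 103, 113, 125, 131, 130, 128, 128, 130, 125, 125, 125]
0.17 [208, 168, 126, 130, 132, 133, 132, 134, 133, 130, 109, 98, 100, 112, 131, 153, 153, 136, 111, 103, 102, 108, 137, 144, 144, 144, 142, 136, 126, 121, 116]
0.185 [210, 208, 173, 145, 136, 135, 137, 140, 137, 133, 124, 100, 98, 112, 127, 157, 176, 127, 108, 100, 96, 116, 133, 133, 134, 135, 138, 139, 140, 141, 144]
```

```bash
cat >> h.py <<'E'
zd=np.array([-0.1150,0.9934,0]);xd=np.array([0.9934,0.1150,0]);Z=np.array([0,0,1.])
A=np.array([0.5513,-0.1358,0.068])
def tool(deg,yaw=0):
    t=np.radians(deg); z=np.sin(t)*xd-np.cos(t)*Z   # deg>0: body leans toward robot
    R=np.c_[zd,np.cross(z,zd),z]
    return R@Ro.from_euler('z',yaw,degrees=True).as_matrix()
def delta(p,R,ref=None,q=False):
    if ref is None:
        from bench import ctrl
        s=ctrl.get_state(); ref=(s["position"],Ro.from_rotvec(s["tool_rot"]).as_matrix())
    p0,R0=ref
    d=np.r_[np.degrees(Ro.from_matrix(R0.T@R).as_rotvec()),R0.T@(np.asarray(p)-p0)*1000]
    if not q: print(d.round(1).tolist())
    return d
def st():
    from bench import ctrl
    s=ctrl.get_state(); print(s["time"],s["position"].round(4),s["tool_rot"].round(3),"F",s["ft_force"].round(1),"T",s["torque"].round(2),"g",round(87*s["grip_width"],1),"q",s["joint_positions"].round(2)); return s
E
python3 - <<'E'
from h import *
T=35;R=tool(T);G=A+.157*zd
app=G+(.019-.1)*R[:,2]; print(app)
delta(app,R)
delta((app+np.array([.18,.625,.2]))/2+[0.02,0,0.0],tool(0))
E
```

```text
[0.48709194 0.01482094 0.13435132]
[-30.9, -20.5, 65.2, -464.0, -500.6, 60.0]
[-0.1, 0.1, 67.4, -251.4, -244.3, 26.7]
```

{"method": "step_arm", "body": {"deltas": [[0, 0, 10, -42, -41, 0, 60], [0, 0, 20, -84, -81, 0, 60], [0, 0, 30, -126, -122, 0, 60], [0, 0, 40, -168, -163, 0, 60], [0, 0, 50, -210, -204, 0, 60], [0, 0, 60, -250, -244, 0, 60], [0, 0, 67, -270, -265, 0, 60], [0, 0, 67, -290, -285, 0, 60]], "newtons": 50}}

```text
time: 1.1
position: [0.3799, 0.2692, 0.1942]
tool_rot: [-2.085, -2.35, 0.0]
ft_force: [-0.5, 0.8, -0.7]
grip_width: 0.688
```

Run:
```python
from h import *
st()
T=35;R=tool(T);G=A+.157*zd
delta(G+(.019-.1)*R[:,2],R)
```

```text
1.1 [0.3799 0.2692 0.1942] [-2.085 -2.35   0.   ] F [-0.5  0.8 -0.7] T [-0.08  0.06 -0.01] g 59.8 q [-0.95 -0.08  0.26  1.9   0.02  1.33 -0.57]
[-35.0, -0.1, 0.2, -265.4, 76.1, 59.8]
```

{"method": "step_arm", "body": {"deltas": [[0, 0, 0, -45, 20, 0, 60], [-5, 0, 0, -90, 38, 0, 60], [-10, 0, 0, -135, 56, 0, 60], [-15, 0, 0, -180, 66, 10, 60], [-20, 0, 0, -220, 76, 20, 60], [-25, 0, 0, -250, 76, 40, 60], [-30, 0, 0, -265, 76, 55, 60], [-35, 0, 0, -265, 76, 60, 60]]}}

```text
time: 2.1
position: [0.5047, 0.0189, 0.0778]
tool_rot: [1.833, 2.033, 0.624]
ft_force: [-0.3, 0.2, 0.2]
grip_width: 0.692
```

Run:
```python
from h import *
st()
T=35;R=tool(T);G=A+.157*zd
delta(G+(.019)*R[:,2],R)
```

```text
2.1 [0.5047 0.0189 0.0778] [1.833 2.033 0.624] F [-0.3  0.2  0.2] T [-0.16  0.66 -0.02] g 60.2 q [-0.27 -0.3   0.23  2.45 -0.03  0.44  0.09]
[-3.2, -2.2, -1.4, -3.2, 20.1, 42.2]
```

Run:
```python
from h import *
T=12;R=tool(T);G=A+.157*zd
delta(G+(.019-.09)*R[:,2],R)
delta(G+(.019-.05)*R[:,2],R)
```

```text
[19.8, -2.4, -0.9, 0.6, 43.1, -43.4]
[19.8, -2.4, -0.9, -1.1, 29.6, -5.8]
```

{"method": "step_arm", "body": {"deltas": [[5, 0, 0, 0, 10, -15, 60], [10, -1, 0, 0, 20, -30, 60], [15, -1, 0, 0, 30, -40, 60], [20, -2, -1, 0, 43, -43, 60], [20, -2, -1, 0, 43, -43, 60], [20, -2, -1, 0, 43, -43, 60], [20, -2, -1, 0, 43, -43, 60], [20, -2, -1, 0, 43, -43, 60]]}}

```text
time: 3.1
position: [0.519, 0.0249, 0.139]
tool_rot: [1.979, 2.257, 0.24]
ft_force: [0.4, 0.4, -0.5]
grip_width: 0.691
```

Run:
```python
from h import *
st()
T=12;R=tool(T);G=A+.157*zd
delta(G+(.019-.05)*R[:,2],R)
delta(G+(.019)*R[:,2],R)
from bench import optics
for n in("side","top"): cv2.imwrite(f"pics/{n}1.png",optics.get_image(n)[:,:,::-1])
a=cv2.imread("pics/side1.png")[100:260,230:400]; b=cv2.imread("pics/top1.png")[130:270,220:390]
b=cv2.resize(b,(510,420),interpolation=2);a=cv2.resize(a,(510,480),interpolation=2)
cv2.imwrite("pics/a1.png",a);cv2.imwrite("pics/b1.png",b)
```

```text
3.1 [0.519  0.0249 0.139 ] [1.979 2.257 0.24 ] F [ 0.4  0.4 -0.5] T [-0.08  0.26  0.01] g 60.1 q [-0.29 -0.09  0.19  2.04  0.    0.99  0.03]
[-0.2, -0.6, 0.8, -6.8, -1.4, 41.2]
[-0.2, -0.6, 0.8, -7.3, -1.2, 91.2]
```

View pics/a1.png

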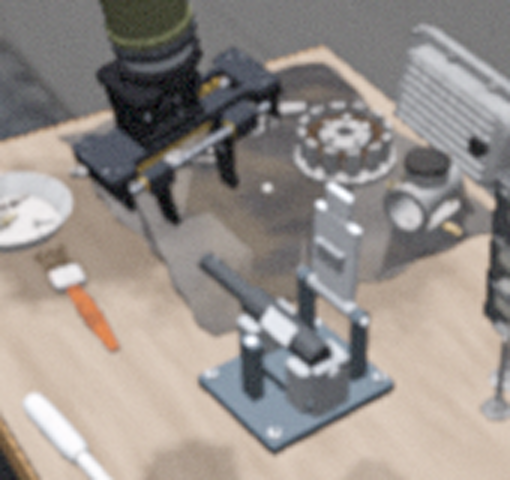

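View pics/b1.png

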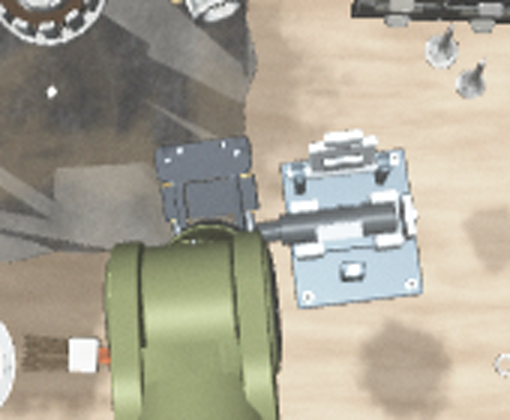

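The hand is over the tail, clear of the jig, and the jaws straddle it. Next I descend and grip.

{"method": "step_arm", "body": {"deltas": [[0, -0.6, 0.8, -4, -1, 20, 60], [0, -0.6, 0.8, -7, -1, 40, 60], [0, -0.6, 0.8, -7, -1, 60, 60], [0, -0.6, 0.8, -7, -1, 75, 60], [0, -0.6, 0.8, -7, -1, 85, 60], [0, -0.6, 0.8, -7, -1, 91, 60], [0, -0.6, 0.8, -7, -1, 91, 60], [0, -0.6, 0.8, -7, -1, 91, 60]]}}

```text
time: 4.2
position: [0.5386, 0.0212, 0.0506]
tool_rot: [1.991, 2.237, 0.232]
ft_force: [-0.6, 0.7, -1.1]
grip_width: 0.686
```

Run:
```python
from h import *
st()
T=12;R=tool(T);G=A+.157*zd
delta(G+(.019)*R[:,2],R)
```

```text
4.2 [0.5386 0.0212 0.0506] [1.991 2.237 0.232] F [-0.6  0.7 -1.1] T [-0.09  0.23  0.04] g 59.7 q [-0.28  0.05  0.2   2.09 -0.02  0.79  0.05]
[-0.2, 0.0, 0.1, -0.4, -1.7, 0.9]
```

{"method": "step_arm", "body": {"deltas": [[0, 0, 0, 0, -1.7, 0.9, 60], [0, 0, 0, 0, -1.7, 0.9, 30], [0, 0, 0, 0, -1.7, 0.9, 10], [0, 0, 0, 0, -1.7, 0.9, 10], [0, 0, 0, 0, -1.7, 0.9, 10], [0, 0, 0, 0, -1.7, 0.9, 10], [0, 0, 0, 0, -1.7, 0.9, 10], [0, 0, 0, 0, -1.7, 0.9, 10]], "newtons": 10}}

```text
time: 5.2
position: [0.5372, 0.0211, 0.0491]
tool_rot: [1.991, 2.238, 0.232]
ft_force: [0.6, -0.5, 0.4]
grip_width: 0.121
```

Run:
```python
from h import *
st()
T=12;R=tool(T);G=A+.157*zd
delta(G+(.019)*R[:,2],R)
```

```text
5.2 [0.5372 0.0211 0.0491] [1.991 2.238 0.232] F [ 0.6 -0.5  0.4] T [-0.09  0.08  0.01] g 10.5 q [-0.28  0.05  0.2   2.1  -0.02  0.79  0.05]
[-0.2, 0.0, 0.1, -0.5, -0.0, -0.3]
```

Run:
```python
from h import *
from bench import optics
for n in("side","top"): cv2.imwrite(f"pics/{n}2.png",optics.get_image(n)[:,:,::-1])
a=cv2.imread("pics/side2.png")[140:260,250:380]; b=cv2.imread("pics/top2.png")[160:245,250:380]
cv2.imwrite("pics/a2.png",cv2.resize(a,None,fx=5,fy=5,interpolation=2));cv2.imwrite("pics/b2.png",cv2.resize(b,None,fx=5,fy=5,interpolation=2))
s=st();R=Ro.from_rotvec(s["tool_rot"]).as_matrix()
for n in C:
  print(n,proj(n,s["position"]),proj(n,s["position"]-.019*R[:,2]))
```

```text
5.3 [0.5373 0.0211 0.0492] [1.991 2.237 0.232] F [1.5 0.8 1.1] T [-0.06 -0.03 -0.  ] g 10.4 q [-0.28  0.05  0.2   2.1  -0.02  0.79  0.05]
side [305.79051    196.39600256] [304.50791393 192.09489744]
top [297.96558052 207.22253744] [297.68909008 207.84489072]
```

View pics/a2.png

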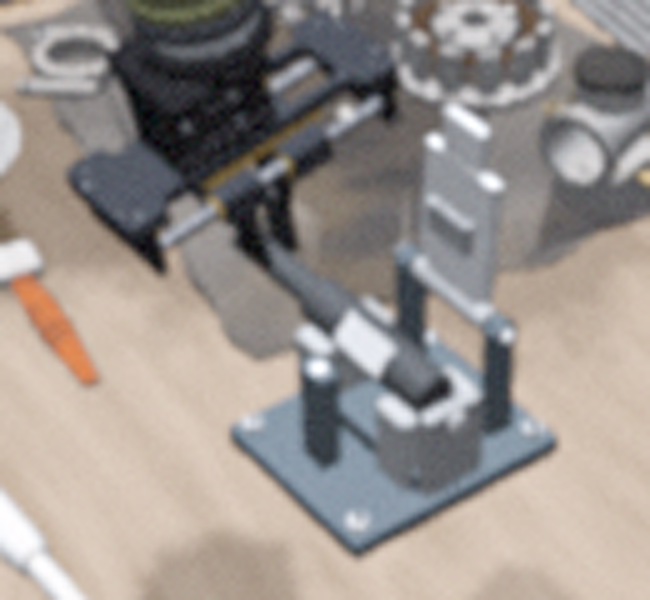

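View pics/b2.png

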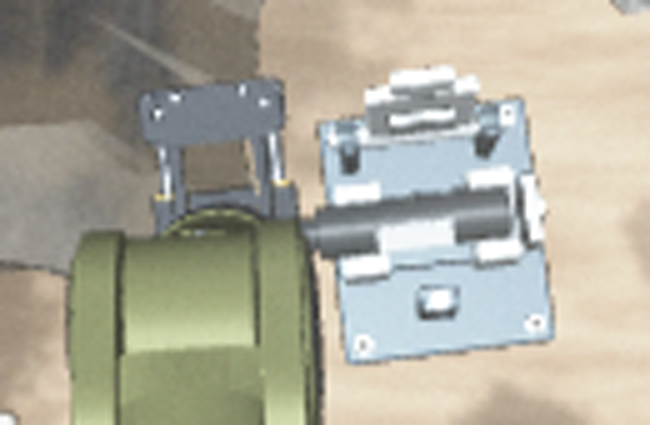

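{"method": "step_arm", "body": {"deltas": [[0, 0, 0, 0, 0, 0, 0], [0, 0, 0, 0, 0, 0, 0], [0, 0, 0, 0, 0, 0, 0], [0, 0, 0, 0, 0, 0, 0], [0, 0, 0, 0, 0, 0, 0], [0, 0, 0, 0, 0, 0, 0], [0, 0, 0, 0, 0, 0, 0], [0, 0, 0, 0, 0, 0, 0]], "newtons": 10}}

```text
time: 6.3
position: [0.5368, 0.0212, 0.0489]
tool_rot: [1.991, 2.238, 0.231]
ft_force: [1.8, 1.3, 4.3]
grip_width: 0.009
```

Run:
```python
from h import *
from bench import optics
for n in("side",): cv2.imwrite(f"pics/{n}3.png",optics.get_image(n)[:,:,::-1])
a=cv2.imread("pics/side3.png")[150:230,270:370]
cv2.imwrite("pics/a3.png",cv2.resize(a,None,fx=7,fy=7,interpolation=2))
st()
```

```text
6.35 [0.5369 0.0212 0.0489] [1.991 2.238 0.231] F [0.7 0.9 4.1] T [ 0.12 -0.07  0.06] g 0.6 q [-0.28  0.05  0.2   2.1  -0.02  0.79  0.05]
```

View pics/a3.png

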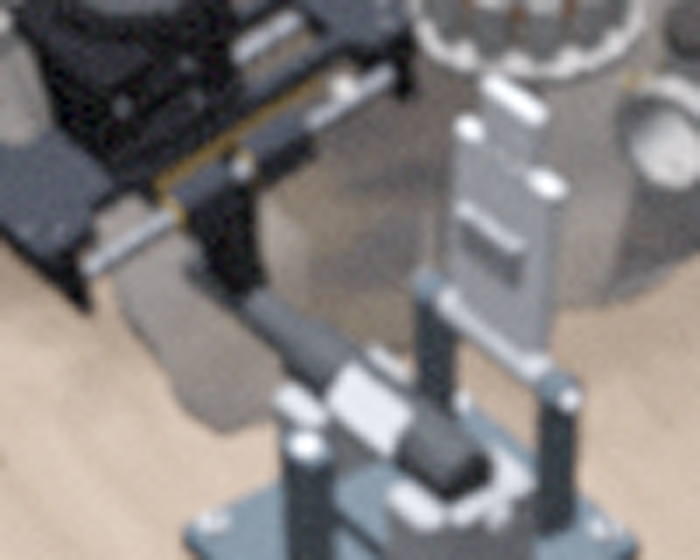

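Run:
```python
from h import *
for s in(0,.034,.078,.112,.157,.192):
    P=A+s*zd; print(s,P.round(3),"side",proj("side",P).round(1),"side z0",((proj("side",P)-[280,140])*5).round(),"top",proj("top",P).round(1))
s=st();R=Ro.from_rotvec(s["tool_rot"]).as_matrix()
print(proj("side",s["position"]), (proj("side",s["position"])-[270,150])*7)
b=A+.157*zd; print((proj("side",b)-[270,150])*7)
```

```text
0 [ 0.551 -0.136  0.068] side [336.3 219.6] side z0 [282. 398.] top [351.6 201.7]
0.034 [ 0.547 -0.102  0.068] side [329.1 213.3] side z0 [245. 366.] top [340. 203.]
0.078 [ 0.542 -0.058  0.068] side [320.  205.5] side z0 [200. 327.] top [324.9 204.8]
0.112 [ 0.538 -0.025  0.068] side [313.2 199.6] side z0 [166. 298.] top [313.3 206.1]
0.157 [0.533 0.02  0.068] side [304.5 192.1] side z0 [123. 261.] top [297.8 207.9]
0.192 [0.529 0.055 0.068] side [298.  186.5] side z0 [ 90. 233.] top [285.8 209.3]
6.35 [0.5369 0.0212 0.0489] [1.991 2.238 0.231] F [0.7 0.9 4.1] T [ 0.12 -0.07  0.06] g 0.6 q [-0.28  0.05  0.2   2.1  -0.02  0.79  0.05]
[305.66218411 196.49088036] [249.6352888 325.4361625]
[241.77036559 294.98034485]
```

Run:
```python
from h import *
p=np.array([.519,.0249,.139]);R=Ro.from_rotvec([1.979,2.257,.24]).as_matrix()
for y in(-.045,-.03,0,.03,.045):
    P=p+R[:,1]*y
    print(y,((proj("side",P)-[230,100])*3).round(0), "19mm up",((proj("side",P-.019*R[:,2])-[230,100])*3).round(0),"70mm up",((proj("side",P-.07*R[:,2])-[230,100])*3).round(0))
a=cv2.imread("pics/side1.png")[130:210,250:350]
cv2.imwrite("pics/a1z.png",cv2.resize(a,None,fx=7,fy=7,interpolation=2))
```

```text
-0.045 [169. 246.] 19mm up [164. 232.] 70mm up [152. 193.]
-0.03 [181. 238.] 19mm up [177. 224.] 70mm up [165. 185.]
0 [206. 221.] 19mm up [202. 207.] 70mm up [190. 168.]
0.03 [230. 205.] 19mm up [226. 191.] 70mm up [215. 152.]
0.045 [242. 197.] 19mm up [238. 183.] 70mm up [228. 144.]
```

View pics/a1z.png

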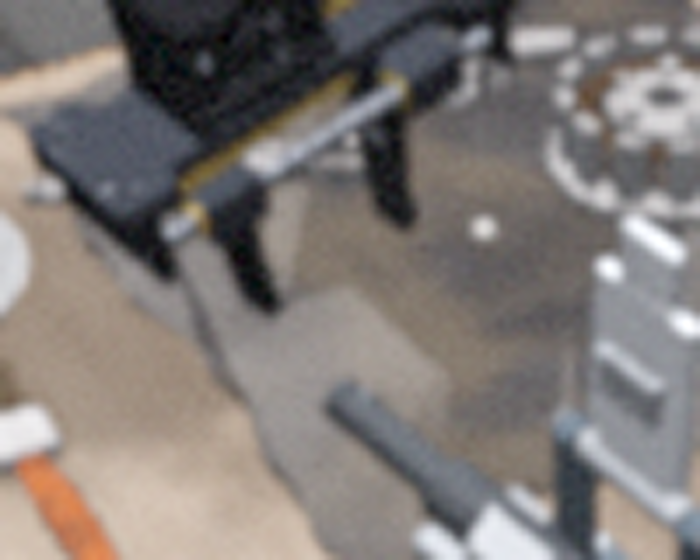

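{"method": "step_arm", "body": {"deltas": [[0, 0, 0, 0, 0, -15, 0], [0, 0, 0, 0, 0, -30, 0], [0, 0, 0, 0, 0, -45, 0], [0, 0, 0, 0, 0, -60, 0], [0, 0, 0, 0, 0, -60, 0], [0, 0, 0, 0, 0, -60, 0], [0, 0, 0, 0, 0, -60, 0], [0, 0, 0, 0, 0, -60, 0]]}}

```text
time: 7.35
position: [0.5242, 0.0196, 0.107]
tool_rot: [1.992, 2.239, 0.229]
ft_force: [0.5, 0.2, 0.0]
grip_width: 0.006
```

Run:
```python
from h import *
from bench import optics
for n in("side",): cv2.imwrite(f"pics/{n}4.png",optics.get_image(n)[:,:,::-1])
a=cv2.imread("pics/side4.png")[130:210,250:350]
s=st();R=Ro.from_rotvec(s["tool_rot"]).as_matrix()
p=s["position"]
print(((proj("side",p)-[250,130])*7).round(),((proj("side",p-.019*R[:,2])-[250,130])*7).round())
cv2.imwrite("pics/a4.png",cv2.resize(a,None,fx=7,fy=7,interpolation=2))
a=cv2.imread("pics/side0.png")[30:130,70:170]
cv2.imwrite("pics/a0s.png",cv2.resize(a,None,fx=6,fy=6,interpolation=2))
p=np.array([.1794,.6242,.1935]);R=Ro.from_rotvec([-.438,-3.111,0]).as_matrix()
for y in(-.045,0,.045):print(((proj("side",p+R[:,1]*y)-[70,30])*6).round(), )
```

```text
7.4 [0.5243 0.0196 0.1071] [1.992 2.239 0.23 ] F [-0.6 -0.1  0.4] T [-0.09  0.32 -0.  ] g 0.8 q [-0.29 -0.05  0.2   2.07  0.01  0.92  0.03]
[360. 370.] [351. 338.]
[349. 472.]
[354. 435.]
[359. 400.]
```

View pics/a4.png

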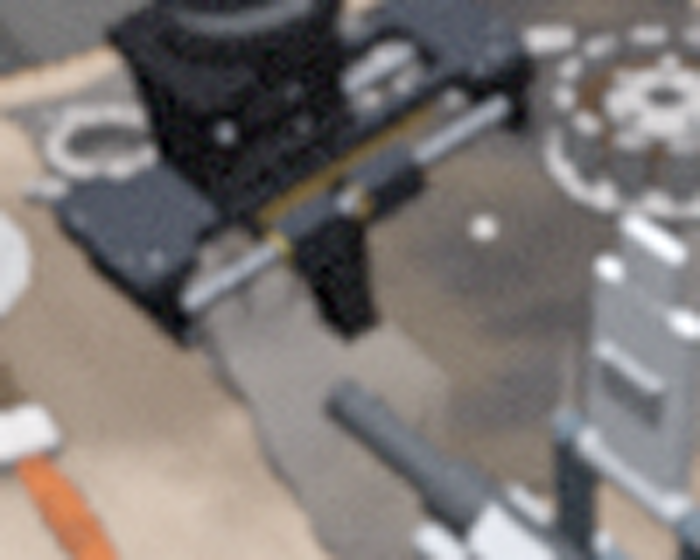

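View pics/a0s.png

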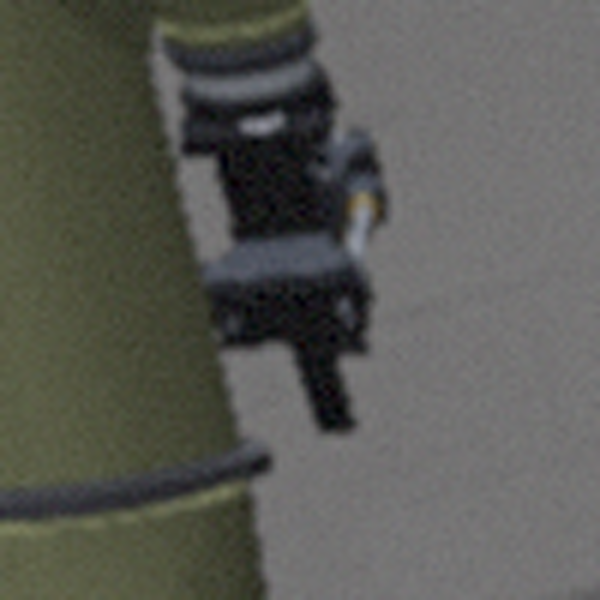

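The visible fingertips sit about 20–26 mm behind the reported TCP: the a4 tip is at (352,335) against (360,370) predicted. The fingers therefore shut just above the tail. I'll tilt the hand in free air to tell a tool-length error from a height bias.

Run:
```python
from h import *
R=tool(-35);G=A+.157*zd
delta(G+(.045-.085)*R[:,2],R)
R=tool(-15);delta(G+(.045-.095)*R[:,2],R)
```

```text
[46.7, 0.0, 0.1, -0.5, 29.9, 12.7]
[26.7, 0.0, 0.1, -0.5, 23.3, -4.5]
```

{"method": "step_arm", "body": {"deltas": [[9, 0, 0, 0, 8, -4, 0], [18, 0, 0, 0, 16, -5, 0], [27, 0, 0, 0, 23, -5, 0], [37, 0, 0, 0, 27, 4, 0], [47, 0, 0, 0, 30, 13, 0], [47, 0, 0, 0, 30, 13, 0], [47, 0, 0, 0, 30, 13, 0], [47, 0, 0, 0, 30, 13, 0]]}}

```text
time: 8.4
position: [0.5573, 0.0231, 0.1052]
tool_rot: [-1.775, -1.994, 0.625]
ft_force: [-0.7, -0.3, 0.3]
grip_width: 0.005
```

Run:
```python
from h import *
from bench import optics
for n in("side","top"): cv2.imwrite(f"pics/{n}5.png",optics.get_image(n)[:,:,::-1])
a=cv2.imread("pics/side5.png")[130:210,260:360]
s=st();R=Ro.from_rotvec(s["tool_rot"]).as_matrix()
p=s["position"]
f=lambda q:((proj("side",q)-[260,130])*7).round()
print(f(p),"tool20,26",f(p-.02*R[:,2]),f(p-.026*R[:,2]),"z20,26",f(p+.02*Z),f(p+.026*Z))
cv2.imwrite("pics/a5.png",cv2.resize(a,None,fx=7,fy=7,interpolation=2))
```

```text
8.5 [0.5572 0.0234 0.1052] [-1.775 -1.994  0.624] F [ 0.4  0.2 -0.2] T [-0.   -0.63  0.02] g 0.3 q [-0.24  0.71  0.22  1.23 -0.09  1.83  0.1 ]
[354. 345.] tool20,26 [375. 304.] [381. 292.] z20,26 [353. 307.] [352. 296.]
```

View pics/a5.png

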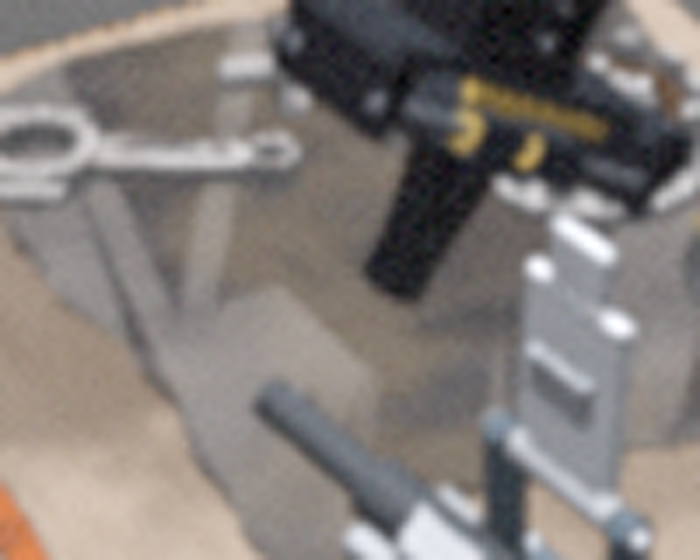

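Run:
```python
from h import *
G=A+.157*zd
R=tool(-10);delta(G+(.046-.085)*R[:,2],R)
R=tool(14);delta(G+(.046-.07)*R[:,2],R)
R=tool(14);delta(G+(.046)*R[:,2],R)
```

```text
[-24.8, 0.0, 0.0, -0.4, -15.0, 8.9]
[-48.8, 0.0, 0.0, -0.4, -16.7, 28.5]
[-48.8, 0.0, 0.0, -0.4, 36.0, 74.7]
```

{"method": "step_arm", "body": {"deltas": [[-8, 0, 0, 0, -5, 0, 60], [-17, 0, 0, 0, -10, 2, 60], [-25, 0, 0, 0, -15, 9, 60], [-35, 0, 0, 0, -16, 17, 60], [-42, 0, 0, 0, -17, 24, 60], [-49, 0, 0, 0, -17, 28, 60], [-49, 0, 0, 0, -10, 34, 60], [-49, 0, 0, 0, 0, 43, 60]]}}

```text
time: 9.5
position: [0.5336, 0.0208, 0.0682]
tool_rot: [1.972, 2.216, 0.274]
ft_force: [0.5, 1.0, 0.2]
grip_width: 0.681
```

Run:
```python
from h import *
st();G=A+.157*zd
R=tool(14);delta(G+(.046)*R[:,2],R)
```

```text
9.5 [0.5336 0.0208 0.0682] [1.972 2.216 0.274] F [0.5 1.  0.2] T [-0.11  0.32  0.01] g 59.2 q [-0.31 -0.01  0.22  2.13 -0.01  0.78  0.04]
[0.1, -0.0, 0.1, -0.7, -0.6, 46.1]
```

{"method": "step_arm", "body": {"deltas": [[0, 0, 0, -1, -0.5, 15, 60], [0, 0, 0, -1, -0.5, 30, 60], [0, 0, 0, -1, -0.5, 40, 60], [0, 0, 0, -1, -0.5, 46, 60], [0, 0, 0, -1, -0.5, 46, 30], [0, 0, 0, -1, -0.5, 46, 5], [0, 0, 0, -1, -0.5, 46, 5], [0, 0, 0, -1, -0.5, 46, 5]], "newtons": 10}}

```text
time: 10.5
position: [0.5425, 0.0207, 0.0215]
tool_rot: [1.974, 2.218, 0.269]
ft_force: [-0.1, -0.3, 0.1]
grip_width: 0.325
```

Run:
```python
from h import *
st();G=A+.157*zd
R=tool(14);delta(G+(.046)*R[:,2],R)
```

```text
10.5 [0.5425 0.0207 0.0215] [1.974 2.218 0.269] F [-0.1 -0.3  0.1] T [-0.1   0.31  0.02] g 28.2 q [-0.3   0.08  0.23  2.14 -0.04  0.68  0.07]
[-0.2, 0.0, 0.1, 0.5, 2.3, -1.4]
```

{"method": "step_arm", "body": {"deltas": [[0, 0, 0, 0, 2, -1, 28], [0, 0, 0, 0, 2, -1, 10], [0, 0, 0, 0, 2, -1, 5], [0, 0, 0, 0, 2, -1, 5], [0, 0, 0, 0, 2, -1, 5], [0, 0, 0, 0, 2, -1, 5], [0, 0, 0, 0, 2, -1, 5], [0, 0, 0, 0, 2, -1, 5]], "newtons": 10}}

```text
time: 11.5
position: [0.5448, 0.021, 0.023]
tool_rot: [1.973, 2.217, 0.27]
ft_force: [4.9, 0.8, 0.1]
grip_width: 0.225
```

Run:
```python
from h import *
st();G=A+.157*zd
R=tool(14);delta(G+(.046)*R[:,2],R)
```

```text
11.5 [0.5448 0.021  0.023 ] [1.973 2.217 0.27 ] F [4.9 0.8 0.1] T [ 0.06 -0.75  0.06] g 19.5 q [-0.3   0.08  0.23  2.14 -0.04  0.69  0.07]
[-0.1, 0.0, 0.1, 0.5, -0.3, -0.4]
```

{"method": "step_arm", "body": {"deltas": [[0, 0, 0, 0, 1, 0, 5], [0, 0, 0, 0, 1, 0, 5], [0, 0, 0, 0, 1, 0, 5], [0, 0, 0, -2, 1, 0, 5], [0, 0, 0, -4, 1, 0, 5], [0, 0, 0, -6, 1, 0, 5], [0, 0, 0, -6, 1, 0, 5], [0, 0, 0, -6, 1, 0, 5]], "newtons": 50}}

```text
time: 12.5
position: [0.5451, 0.0183, 0.0227]
tool_rot: [1.973, 2.222, 0.271]
ft_force: [0.8, 7.8, 3.8]
grip_width: 0.218
```

Run:
```python
from h import *
st();G=A+.157*zd
R=tool(14);delta(G+(.046)*R[:,2],R)
```

```text
12.5 [0.5451 0.0183 0.0227] [1.973 2.222 0.271] F [0.8 7.8 3.8] T [ 1.53 -0.11  0.38] g 19.0 q [-0.29  0.08  0.23  2.14 -0.05  0.69  0.09]
[-0.2, -0.2, 0.2, 3.2, -0.3, -0.7]
```

{"method": "step_arm", "body": {"deltas": [[0, 0, 0, -2, 0, 0, 5], [0, 0, 0, -4, 0, 0, 5], [0, 0, 0, -6, 0, 0, 5], [0, 0, 0, -8, 0, 0, 5], [0, 0, 0, -8, 0, 0, 5], [0, 0, 0, -8, 0, 0, 5], [0, 0, 0, -8, 0, 0, 5], [0, 0, 0, -8, 0, 0, 5]]}}

```text
time: 13.5
position: [0.5459, 0.0122, 0.0228]
tool_rot: [1.973, 2.224, 0.273]
ft_force: [1.2, 11.5, 4.3]
grip_width: 0.216
```

Run:
```python
from h import *
st();G=A+.157*zd
R=tool(14);delta(G+(.046)*R[:,2],R)
```

```text
13.5 [0.5459 0.0122 0.0228] [1.973 2.224 0.273] F [ 1.2 11.5  4.3] T [ 2.34 -0.    0.56] g 18.8 q [-0.28  0.08  0.24  2.13 -0.06  0.69  0.11]
[-0.2, -0.3, 0.2, 9.4, -0.4, -0.6]
```

{"method": "step_arm", "body": {"deltas": [[0, 0, 0, -2, 0, 0, 5], [0, 0, 0, -4, 0, 0, 5], [0, 0, 0, -6, 0, 0, 5], [0, 0, 0, -6, 0, 0, 5], [0, 0, 0, -6, 0, 0, 5], [0, 0, 0, -6, 0, 0, 5], [0, 0, 0, -6, 0, 0, 5], [0, 0, 0, -6, 0, 0, 5]]}}

```text
time: 14.5
position: [0.5459, 0.0123, 0.0228]
tool_rot: [1.972, 2.232, 0.278]
ft_force: [-1.7, 25.0, 5.1]
grip_width: 0.216
```

Run:
```python
from h import *
from bench import optics
st();G=A+.157*zd
R=tool(14);delta(G+(.046)*R[:,2],R)
cv2.imwrite("pics/top6.png",optics.get_image("top")[:,:,::-1])
b=cv2.imread("pics/top6.png")[160:245,270:380]
cv2.imwrite("pics/b6.png",cv2.resize(b,None,fx=7,fy=7,interpolation=cv2.INTER_CUBIC))
```

```text
14.5 [0.5459 0.0123 0.0228] [1.972 2.232 0.278] F [-1.7 25.   5.1] T [4.84 0.36 1.08] g 18.8 q [-0.28  0.08  0.24  2.13 -0.07  0.69  0.13]
[-0.3, -0.7, 0.4, 9.3, -0.3, -0.6]
```

View pics/b6.png

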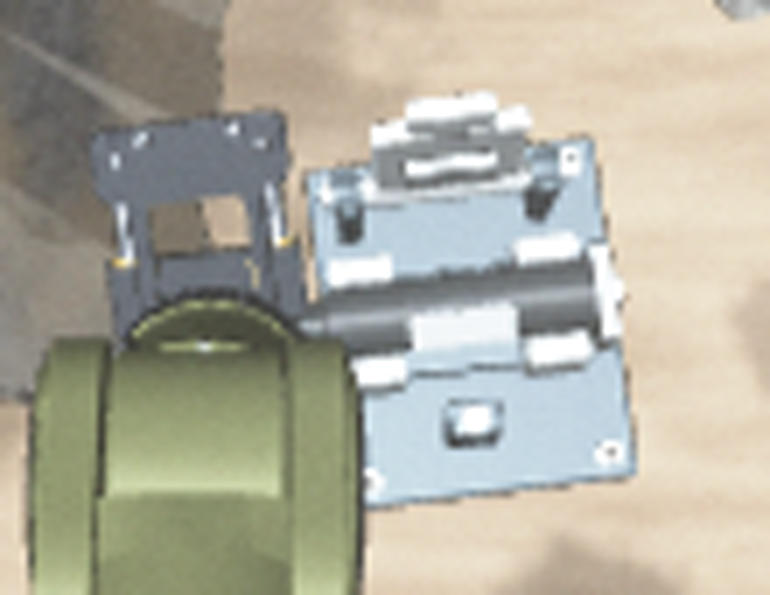

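Home: the end has met the stop, with 25 N on the wrist and no further travel. I'll ease the push and roll the first 25° about the shaft axis.

{"method": "step_arm", "body": {"deltas": [[0, 0, 0, 7, 0, 0, 5], [5, 0, 0, 7, -4, -0.2, 5], [10, 0, 0, 7, -8, -0.7, 5], [15, 0, 0, 7, -11.9, -1.6, 5], [20, 0, 0, 7, -15.7, -2.8, 5], [25, 0, 0, 7, -19.4, -4.3, 5], [25, 0, 0, 7, -19.4, -4.3, 5], [25, 0, 0, 7, -19.4, -4.3, 5]]}}

```text
time: 15.55
position: [0.5259, 0.0099, 0.0221]
tool_rot: [-1.992, -2.242, 0.217]
ft_force: [1.6, 7.2, 4.2]
grip_width: 0.213
```

Run:
```python
from h import *
s=st();R=Ro.from_rotvec(s["tool_rot"]).as_matrix()
print("grasp",(s["position"]-.046*R[:,2]).round(4), "tilt",np.degrees(np.arctan2(R[:,2]@xd,-R[2,2])).round(1))
d=s["position"]-.046*R[:,2]-A; print("axis offset x,y,z",(d@xd).round(4),(d@zd).round(4),d[2].round(4))
```

```text
15.55 [0.5259 0.0099 0.0221] [-1.992 -2.242  0.217] F [1.6 7.2 4.2] T [ 1.48 -0.26 -0.33] g 18.5 q [-0.27  0.38  0.24  1.77 -0.08  1.2   0.12]
grasp [0.5349 0.0108 0.0672] tilt -11.3
axis offset x,y,z 0.0006 0.1475 -0.0008
```

{"method": "step_arm", "body": {"deltas": [[5, 0, 0, 0, -4, -0.2, 5], [10, 0, 0, 0, -8, -0.7, 5], [15, 0, 0, 0, -11.9, -1.6, 5], [20, 0, 0, 0, -15.7, -2.8, 5], [25, 0, 0, 0, -19.4, -4.3, 5], [25, 0, 0, 0, -19.4, -4.3, 5], [25, 0, 0, 0, -19.4, -4.3, 5], [25, 0, 0, 0, -19.4, -4.3, 5]]}}

```text
time: 16.55
position: [0.5071, 0.0078, 0.03]
tool_rot: [-1.754, -1.976, 0.644]
ft_force: [1.4, 8.2, 2.7]
grip_width: 0.216
```

Run:
```python
from h import *
from bench import optics
s=st();R=Ro.from_rotvec(s["tool_rot"]).as_matrix()
d=s["position"]-.046*R[:,2]-A; print("axis offset x,y,z",(d@xd).round(4),(d@zd).round(4),d[2].round(4), "tilt",np.degrees(np.arctan2(R[:,2]@xd,-R[2,2])).round(1))
for n in("side","top"): cv2.imwrite(f"pics/{n}7.png",optics.get_image(n)[:,:,::-1])
b=cv2.imread("pics/top7.png")[160:245,270:380]
cv2.imwrite("pics/b7.png",cv2.resize(b,None,fx=7,fy=7,interpolation=cv2.INTER_CUBIC))
b=cv2.imread("pics/side7.png")[150:250,270:380]
cv2.imwrite("pics/a7.png",cv2.resize(b,None,fx=6,fy=6,interpolation=cv2.INTER_CUBIC))
g=cv2.cvtColor(cv2.imread("pics/top7.png"),cv2.COLOR_BGR2GRAY)
u=np.arange(-0.026,0.0261,0.002); print((u*1000).round().astype(int).tolist())
for s in [.028,.04,.045,.05,.056,.062,.067,.072,.09]:
    P=np.array([proj("top",A+zd*(s-.009)+xd*v) for v in u],np.float32)
    print(s,cv2.remap(g,P[:,0].reshape(1,-1),P[:,1].reshape(1,-1),cv2.INTER_LINEAR)[0].astype(int).tolist())
```

```text
16.55 [0.5071 0.0078 0.03  ] [-1.754 -1.976  0.644] F [1.4 8.2 2.7] T [ 1.25 -0.64 -1.01] g 18.8 q [-0.24  0.7   0.24  1.42 -0.09  1.67  0.13]
axis offset x,y,z -0.0001 0.1476 -0.001 tilt -36.4
[-26, -24, -22, -20, -18, -16, -14, -12, -10, -8, -6, -4, -2, 0, 2, 4, 6, 8, 10, 12, 14, 16, 18, 20, 22, 24, 26]
0.028 [228, 252, 254, 252, 238, 210, 144, 116, 108, 114, 121, 131, 144, 165, 172, 156, 139, 125, 117, 115, 137, 189, 232, 254, 254, 248, 230]
0.04 [161, 203, 211, 213, 213, 198, 160, 110, 184, 233, 255, 255, 255, 255, 255, 255, 255, 255, 250, 223, 127, 136, 172, 201, 207, 208, 207]
0.045 [140, 195, 216, 213, 207, 174, 137, 135, 190, 247, 254, 255, 255, 255, 255, 255, 255, 255, 248, 230, 162, 154, 208, 208, 207, 206, 205]
0.05 [148, 181, 219, 215, 210, 191, 147, 142, 176, 247, 254, 255, 255, 255, 255, 255, 255, 255, 248, 189, 152, 144, 194, 207, 207, 207, 207]
0.056 [175, 180, 213, 215, 211, 200, 128, 128, 193, 239, 255, 255, 255, 255, 255, 255, 255, 255, 255, 177, 118, 147, 183, 207, 207, 206, 206]
0.062 [168, 206, 212, 213, 209, 181, 141, 128, 205, 241, 255, 255, 255, 255, 255, 255, 255, 255, 244, 194, 105, 134, 172, 208, 208, 207, 206]
0.067 [156, 207, 216, 212, 206, 164, 135, 133, 204, 249, 255, 255, 255, 255, 255, 255, 255, 255, 242, 215, 137, 155, 205, 207, 207, 207, 207]
0.072 [141, 194, 220, 214, 209, 178, 131, 146, 196, 253, 255, 255, 255, 255, 255, 255, 255, 255, 235, 167, 147, 160, 203, 208, 208, 204, 206]
0.09 [241, 253, 254, 251, 244, 170, 120, 99, 109, 117, 124, 140, 162, 179, 162, 142, 124, 115, 109, 114, 148, 209, 252, 254, 254, 243, 212]
```

View pics/b7.png

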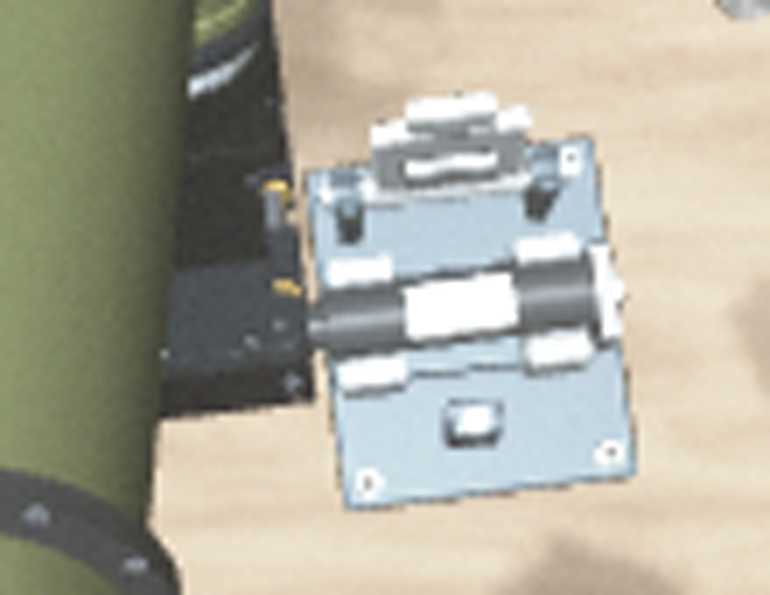

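View pics/a7.png

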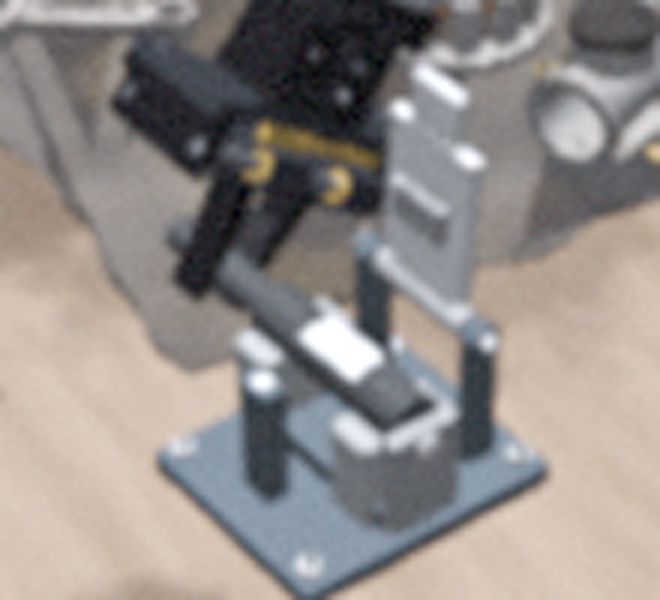

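The flat's edges are centred at u=+1.1 mm, against +1.3 expected for a level flat, so the roll error is about 0.02 rad. I'll relieve the push, then open and retreat.

{"method": "step_arm", "body": {"deltas": [[0, 0, 0, 2, 0, 0, 5], [0, 0, 0, 3, 0, 0, 5], [0, 0, 0, 3, 0, 0, 50], [0, 0, 0, 3, 0, 0, 50], [0, 0, 0, 3, 0, 0, 50], [0, 0, 0, 3, 0, -15, 50], [0, 0, 0, 3, 0, -35, 50], [0, 0, 0, 3, 0, -60, 50]]}}

```text
time: 17.65
position: [0.5442, 0.0106, 0.0799]
tool_rot: [-1.761, -1.978, 0.647]
ft_force: [0.3, 0.1, -0.0]
grip_width: 0.574
```

Run:
```python
from h import *
s=st()
o=lambda n,z,u,v,f,ox,oy:onz(n,((u+.5)/f+ox-.5,(v+.5)/f+oy-.5),z)
# leaf from first images: hinge & top using side and top views
Jz=.058
J=A-.009*zd+.056*zd; print("jig origin",J.round(4))
H=J+.050*xd; H[2]=.089
print("hinge",H.round(3), "top",((proj("top",H)-[270,160])*7).round(), "side6x",((proj("side",H)-[270,150])*6).round())
for th in (1.25,1.4,1.5,1.57,1.65,1.75,1.85):
    rad=-np.cos(th)*xd+np.sin(th)*Z; nrm=np.sin(th)*xd+np.cos(th)*Z # outer normal
    E=H+.120*rad+.004*nrm; E2=H+.120*rad-.004*nrm
    B=H+.05*rad-.01*nrm
    print(th,"top",((proj("top",E)-[270,160])*7).round(),((proj("top",E2)-[270,160])*7).round(),"pad",((proj("top",B)-[270,160])*7).round(),"side",((proj("side",E)-[270,150])*6).round(),((proj("side",E2)-[270,150])*6).round())
```

```text
17.65 [0.5442 0.0106 0.0799] [-1.761 -1.978  0.647] F [ 0.3  0.1 -0. ] T [ 0.05 -0.7  -0.03] g 50.0 q [-0.24  0.72  0.25  1.27 -0.09  1.79  0.13]
jig origin [ 0.5459 -0.0891  0.068 ]
hinge [ 0.596 -0.083  0.089] top [446. 178.] side6x [420. 292.]
1.25 top [464. 217.] [467. 239.] pad [456. 223.] side [363. 123.] [350. 134.]
1.4 top [459. 169.] [462. 190.] pad [454. 204.] side [394. 103.] [380. 111.]
1.5 top [455. 136.] [458. 158.] pad [453. 191.] side [415.  91.] [401.  99.]
1.57 top [453. 114.] [455. 135.] pad [452. 182.] side [429.  85.] [416.  91.]
1.65 top [449.  89.] [452. 109.] pad [451. 172.] side [446.  79.] [432.  84.]
1.75 top [445.  58.] [448.  78.] pad [449. 159.] side [466.  73.] [452.  77.]
1.85 top [441.  30.] [444.  48.] pad [448. 146.] side [485.  70.] [472.  72.]
```

```bash
cat >> h.py <<'E'
H=np.array([0.5459,-0.0891,0])+.05*xd+[0,0,.089]
def tip(a,b,z,T=0,yaw=90,off=.027,ref=None):
    R=tool(T,yaw); p=H+a*xd+b*zd; p[2]=z
    return delta(p+off*R[:,2],R,ref)
E
python3 - <<'E'
from h import *
tip(-.04,.09,.20,-15,30); tip(0.0,.07,.25,0,60); tip(.05,0,.25,0,90)
o1=onz("top",(340,137),0.0);print("toolbox front bottom",o1, onz("top",(440,137),0.0), onz("side",(440,245),0),onz("side",(395,205),0))
E
```

```text
[-20.7, 5.6, 29.7, -9.3, -61.0, -71.9]
[-32.8, 19.0, 58.0, -29.4, -52.1, -139.2]
[-28.3, 28.4, 86.8, -99.4, -11.7, -168.7]
toolbox front bottom [ 0.76537827 -0.10627383  0.        ] [ 0.76520695 -0.4215677   0.        ] [ 0.78785116 -0.31417246  0.        ] [ 0.78445039 -0.10552395  0.        ]
```

{"method": "step_arm", "body": {"deltas": [[-7, 2, 10, -3, -20, -24, 50], [-14, 4, 20, -6, -40, -48, 20], [-21, 6, 30, -9, -61, -72, 0], [-24, 10, 38, -15, -58, -92, 0], [-28, 14, 48, -22, -55, -115, 0], [-33, 19, 58, -29, -52, -139, 0], [-31, 24, 68, -60, -35, -155, 0], [-29, 28, 78, -90, -18, -169, 0]]}}

```text
time: 18.65
position: [0.6397, -0.0693, 0.2284]
tool_rot: [-3.063, -0.537, -0.02]
ft_force: [-0.2, -0.2, 0.3]
grip_width: 0.009
```

Run:
```python
from h import *
st();tip(.05,0,.25,0,90);tip(.05,0,.16,0,90)
```

```text
18.65 [ 0.6397 -0.0693  0.2284] [-3.063 -0.537 -0.02 ] F [-0.2 -0.2  0.3] T [-0.1   0.14  0.  ] g 0.8 q [-0.32  0.31  0.52  1.44 -0.19  1.43 -1.02]
[-1.8, -0.8, 13.3, 2.3, 9.8, 5.2]
[-1.8, -0.8, 13.3, 0.7, 12.5, 95.1]
```

{"method": "step_arm", "body": {"deltas": [[0, 0, 7, 1, 5, 0, 0], [-1, 0, 13, 2, 10, 5, 0], [-2, -1, 13, 1, 11, 25, 0], [-2, -1, 13, 1, 12, 50, 0], [-2, -1, 13, 1, 12, 75, 0], [-2, -1, 13, 1, 12, 90, 0], [-2, -1, 13, 1, 12, 92, 0], [-2, -1, 13, 1, 12, 92, 0]]}}

```text
time: 19.65
position: [0.6445, -0.0766, 0.1341]
tool_rot: [3.13, 0.197, -0.007]
ft_force: [0.2, -0.9, 0.5]
grip_width: 0.007
```

Run:
```python
from h import *
from bench import optics
s=st();tip(.05,0,.16,0,90)
for n in("side","top"): cv2.imwrite(f"pics/{n}8.png",optics.get_image(n)[:,:,::-1])
a=cv2.imread("pics/side8.png")[130:240,270:380];b=cv2.imread("pics/top8.png")[150:245,270:380]
cv2.imwrite("pics/a8.png",cv2.resize(a,None,fx=5,fy=5,interpolation=2))
cv2.imwrite("pics/b8.png",cv2.resize(b,None,fx=5,fy=5,interpolation=2))
```

```text
19.65 [ 0.6445 -0.0766  0.1341] [ 3.13   0.197 -0.007] F [ 0.2 -0.9  0.5] T [-0.03  0.06 -0.01] g 0.6 q [-0.34  0.39  0.54  1.55 -0.2   1.27 -1.22]
[0.3, 0.3, 0.6, 0.6, 1.1, 1.1]
```

View pics/a8.png

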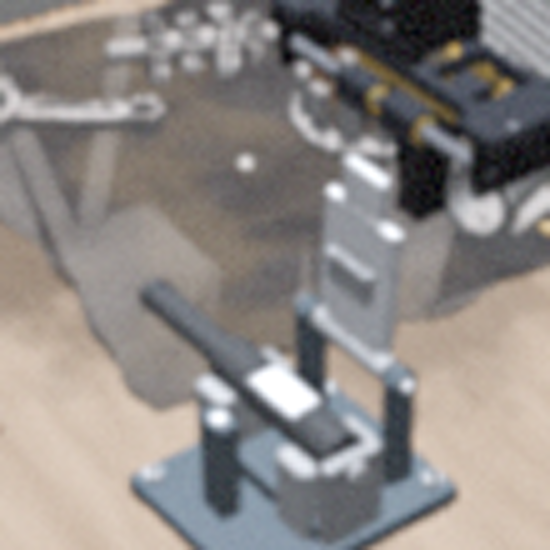

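View pics/b8.png

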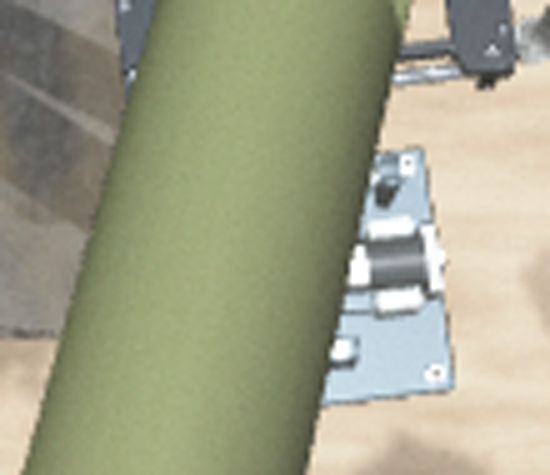

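{"method": "step_arm", "body": {"deltas": [[0, 0, 0, -12, 1, 0, 0], [0, 0, 0, -24, 1, 0, 0], [0, 0, 0, -36, 1, 0, 0], [0, 0, 0, -48, 1, 0, 0], [0, 0, 0, -60, 1, 0, 0], [0, 0, 0, -72, 1, 0, 0], [0, 0, 0, -82, 1, 0, 0], [0, 0, 0, -82, 1, 0, 0]]}}

```text
time: 20.75
position: [0.5615, -0.0879, 0.1339]
tool_rot: [3.131, 0.196, -0.011]
ft_force: [-0.3, -0.3, 0.2]
grip_width: 0.007
```

Run:
```python
from h import *
from bench import optics
s=st();tip(-.03,0,.16,0,90)
for n in("side",): cv2.imwrite(f"pics/{n}9.png",optics.get_image(n)[:,:,::-1])
a=cv2.imread("pics/side9.png")[130:240,270:380]
cv2.imwrite("pics/a9.png",cv2.resize(a,None,fx=5,fy=5,interpolation=2))
```

```text
20.75 [ 0.5615 -0.0879  0.1339] [ 3.131  0.196 -0.011] F [-0.3 -0.3  0.2] T [-0.08  0.15  0.02] g 0.6 q [-0.39  0.21  0.56  1.75 -0.11  1.22 -1.25]
[0.2, 0.4, 0.5, 4.4, -0.6, 0.9]
```

View pics/a9.png

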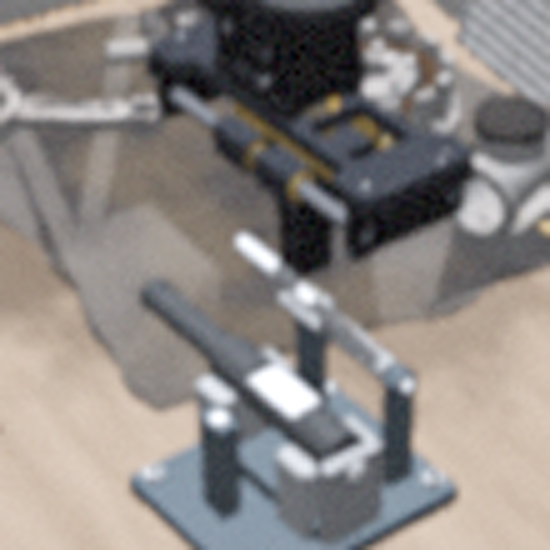

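Run:
```python
from h import *
for th in (.5,.6,.7,.8,.9,1.0,1.1,1.2):
    rad=-np.cos(th)*xd+np.sin(th)*Z
    print(th,[((proj("side",H+.12*rad+w*zd)-[270,130])*5).round().tolist() for w in(-.017,.017)])
tip(-.1,0,.155); tip(-.105,0,.125); tip(-.105,0,.105);tip(-.105,0,.095)
```

```text
0.5 [[217.0, 351.0], [181.0, 320.0]]
0.6 [[226.0, 332.0], [190.0, 301.0]]
0.7 [[237.0, 313.0], [200.0, 282.0]]
0.8 [[249.0, 294.0], [212.0, 264.0]]
0.9 [[262.0, 276.0], [225.0, 246.0]]
1.0 [[276.0, 259.0], [239.0, 229.0]]
1.1 [[292.0, 243.0], [254.0, 214.0]]
1.2 [[308.0, 228.0], [270.0, 199.0]]
[0.2, 0.4, 0.6, -66.0, -1.3, 6.3]
[0.2, 0.4, 0.6, -70.8, -1.4, 36.4]
[0.2, 0.4, 0.6, -70.6, -1.5, 56.4]
[0.2, 0.4, 0.6, -70.5, -1.6, 66.4]
```

{"method": "step_arm", "body": {"deltas": [[0, 0, 0, -14, 0, 0, 0], [0, 0, 0, -28, -1, 0, 0], [0, 0, 0, -42, -1, 2, 0], [0, 0, 0, -56, -1, 4, 0], [0, 0, 0, -66, -1, 8, 0], [0, 0, 0, -69, -1, 17, 0], [0, 0, 0, -70, -1, 26, 0], [0, 0, 0, -70, -1, 35, 0]]}}

```text
time: 21.8
position: [0.4928, -0.0957, 0.0983]
tool_rot: [3.13, 0.196, -0.01]
ft_force: [-0.4, -0.4, 1.2]
grip_width: 0.003
```

Run:
```python
from h import *
from bench import optics
s=st();tip(-.105,0,.11);tip(-.105,0,.095)
for n in("side",): cv2.imwrite(f"pics/{n}10.png",optics.get_image(n)[:,:,::-1])
a=cv2.imread("pics/side10.png")[130:240,270:380]
cv2.imwrite("pics/a10.png",cv2.resize(a,None,fx=5,fy=5,interpolation=2))
```

```text
21.8 [ 0.4928 -0.0957  0.0983] [ 3.13   0.196 -0.01 ] F [-0.4 -0.4  1.2] T [-0.08  0.42  0.02] g 0.2 q [-0.4   0.08  0.57  1.95 -0.04  1.13 -1.27]
[0.3, 0.4, 0.6, -1.4, -0.5, 15.4]
[0.3, 0.4, 0.6, -1.3, -0.6, 30.4]
```

View pics/a10.png

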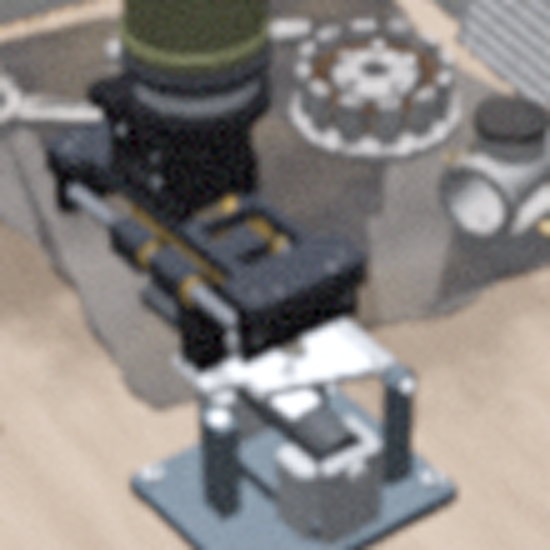

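{"method": "step_arm", "body": {"deltas": [[0, 0, 0, -1, 0, 5, 0], [0, 0, 0, -1, 0, 10, 0], [0, 0, 0, -1, 0, 15, 0], [0, 0, 0, -1, 0, 19, 0], [0, 0, 0, -1, 0, 23, 0], [0, 0, 0, -1, 0, 27, 0], [0, 0, 0, -1, 0, 30, 0], [0, 0, 0, -1, 0, 30, 0]]}}

```text
time: 22.85
position: [0.4919, -0.096, 0.0691]
tool_rot: [3.131, 0.196, -0.009]
ft_force: [0.2, -0.6, 0.3]
grip_width: 0.006
```

Run:
```python
from h import *
s=st();tip(-.105,0,.095)
```

```text
22.85 [ 0.4919 -0.096   0.0691] [ 3.131  0.196 -0.009] F [ 0.2 -0.6  0.3] T [-0.03  0.14 -0.06] g 0.5 q [-0.4   0.12  0.57  1.98 -0.06  1.07 -1.25]
[0.3, 0.3, 0.6, -0.5, -0.6, 1.1]
```

{"method": "step_arm", "body": {"deltas": [[0, 0, 0, 0, 0, 2, 0], [0, 0, 0, 0, 0, 4, 0], [0, 0, 0, 0, 0, 6, 0], [0, 0, 0, 0, 0, 7, 0], [0, 0, 0, 0, 0, 8, 0], [0, 0, 0, 0, 0, 9, 0], [0, 0, 0, 0, 0, 10, 0], [0, 0, 0, 0, 0, 10, 0]]}}

```text
time: 23.85
position: [0.4921, -0.0959, 0.0644]
tool_rot: [3.133, 0.196, -0.009]
ft_force: [-16.4, 2.7, 38.4]
grip_width: 0.006
```

Run:
```python
from h import *
from bench import optics
s=st()
for n in("side",): cv2.imwrite(f"pics/{n}11.png",optics.get_image(n)[:,:,::-1])
a=cv2.imread("pics/side11.png")[130:240,270:380]
cv2.imwrite("pics/a11.png",cv2.resize(a,None,fx=5,fy=5,interpolation=2))
```

```text
23.85 [ 0.4921 -0.0959  0.0644] [ 3.133  0.196 -0.009] F [-16.4   2.7  38.4] T [ 0.42  3.71 -0.01] g 0.5 q [-0.39  0.12  0.57  1.98 -0.07  1.06 -1.24]
```

View pics/a11.png

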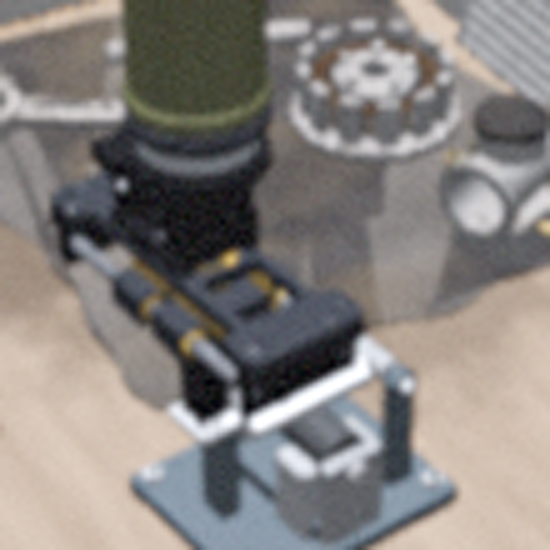

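The tool stopped firmly at 38 N with the tip about 0.093 m up, which is the closed height. I'll back off straight up, then clear to the left for a check.

{"method": "step_arm", "body": {"deltas": [[0, 0, 0, 0, 0, -5, 0], [0, 0, 0, 0, 0, -15, 0], [0, 0, 0, 0, 0, -40, 0], [0, 0, 0, 0, 0, -80, 0], [0, 0, 0, 0, -40, -110, 0], [0, 0, 0, 0, -90, -120, 0], [0, 0, 0, 0, -140, -120, 0], [0, 0, 0, 0, -190, -120, 0]]}}

```text
time: 24.9
position: [0.4686, 0.0947, 0.1788]
tool_rot: [3.131, 0.196, -0.007]
ft_force: [0.7, -0.1, -0.5]
grip_width: 0.007
```

{"method": "step_arm", "body": {"deltas": [[0, 0, 0, 0, -20, 0, 0], [0, 0, 0, 0, -30, 0, 0], [0, 0, 0, 0, -30, 0, 0], [0, 0, 0, 0, -30, 0, 0], [0, 0, 0, 0, -30, 0, 0], [0, 0, 0, 0, -30, 0, 0], [0, 0, 0, 0, -30, 0, 0], [0, 0, 0, 0, -30, 0, 0]]}}

```text
time: 25.9
position: [0.465, 0.1228, 0.1783]
tool_rot: [3.131, 0.196, -0.009]
ft_force: [0.7, -0.2, 0.6]
grip_width: 0.006
```

Run:
```python
from h import *
from bench import optics
s=st()
for n in("side","top"): cv2.imwrite(f"pics/{n}12.png",optics.get_image(n)[:,:,::-1])
a=cv2.imread("pics/side12.png")[150:250,270:380];b=cv2.imread("pics/top12.png")[160:245,270:380]
cv2.imwrite("pics/a12.png",cv2.resize(a,None,fx=6,fy=6,interpolation=2))
cv2.imwrite("pics/b12.png",cv2.resize(b,None,fx=7,fy=7,interpolation=2))
for th in(-.02,0,.025,.05,.1):
    rad=-np.cos(th)*xd+np.sin(th)*Z; nr=np.sin(th)*xd+np.cos(th)*Z
    print(th,[((proj("side",H+.12*rad+w*zd+.004*nr)-[270,150])*6).round().tolist() for w in(-.017,.017)])
```

```text
25.9 [0.465  0.1228 0.1783] [ 3.131  0.196 -0.009] F [ 0.7 -0.2  0.6] T [-0.08  0.18 -0.  ] g 0.5 q [-0.64 -0.03  0.32  1.88  0.01  1.3  -1.77]
-0.02 [[238.0, 408.0], [196.0, 369.0]]
0 [[238.0, 404.0], [196.0, 365.0]]
0.025 [[238.0, 399.0], [196.0, 360.0]]
0.05 [[238.0, 393.0], [196.0, 355.0]]
0.1 [[239.0, 383.0], [196.0, 345.0]]
```

View pics/a12.png

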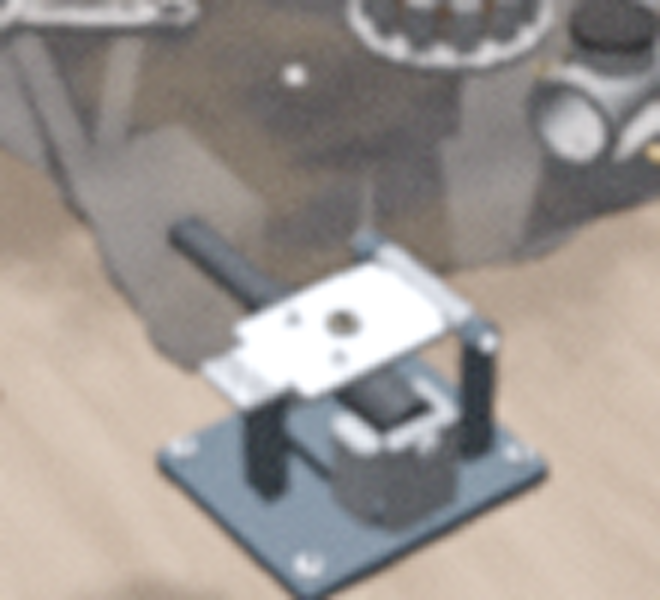

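View pics/b12.png

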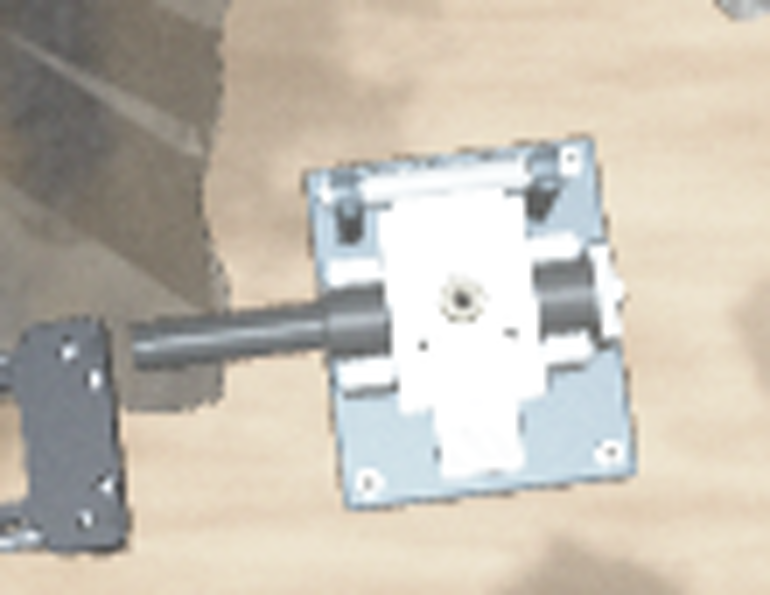

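View pics/top12.png

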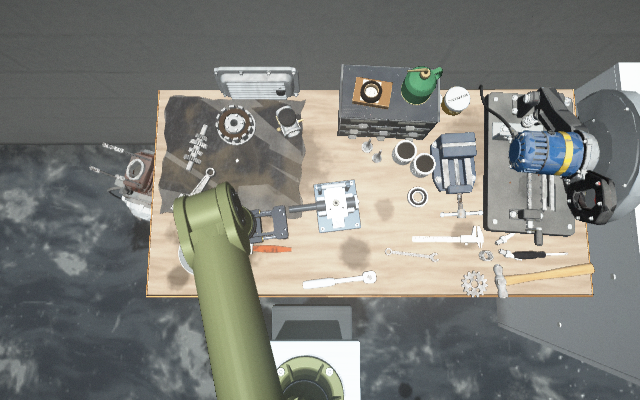

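Run:
```python
from h import *
def prof(f,s,us=(-.004,-.002,0,.002,.004)):
    g=cv2.cvtColor(cv2.imread(f),cv2.COLOR_BGR2GRAY); o=0
    for u in us:
        P=np.array([proj("top",A+zd*t+xd*u) for t in s],np.float32)
        o=o+cv2.remap(g,P[:,0].reshape(1,-1),P[:,1].reshape(1,-1),cv2.INTER_LINEAR)[0].astype(float)
    return (o/len(us)).round().astype(int).tolist()
s=np.arange(.170,.204,.0015);print((s*1e3).round(1).tolist())
for f in("top0","top12"):print(f,prof(f"pics/{f}.png",s))
s=np.arange(-.022,.014,.0015);print((s*1e3).round(1).tolist())
for f in("top0","top6","top7","top12"):print(f,prof(f"pics/{f}.png",s,(-.010,-.008,-.006,.006,.008,.01)))
s=np.arange(.024,.09,.002);print((s*1e3).round(1).tolist())
for f in("top0","top6","top7"):print(f,prof(f"pics/{f}.png",s,(-.006,-.004,-.002)))
s=np.arange(.09,.12,.0015);print((s*1e3).round(1).tolist())
for f in("top0","top6","top7","top12"):print(f,prof(f"pics/{f}.png",s,(-.0125,.0125)))
```

```text
[170.0, 171.5, 173.0, 174.5, 176.0, 177.5, 179.0, 180.5, 182.0, 183.5, 185.0, 186.5, 188.0, 189.5, 191.0, 192.5, 194.0, 195.5, 197.0, 198.5, 200.0, 201.5, 203.0]
top0 [137, 139, 140, 140, 139, 140, 140, 141, 140, 140, 141, 139, 136, 134, 133, 131, 131, 135, 140, 142, 143, 144, 144]
top12 [143, 143, 144, 143, 143, 145, 146, 144, 139, 137, 137, 139, 141, 141, 140, 125, 100, 98, 108, 114, 116, 119, 120]
[-22.0, -20.5, -19.0, -17.5, -16.0, -14.5, -13.0, -11.5, -10.0, -8.5, -7.0, -5.5, -4.0, -2.5, -1.0, 0.5, 2.0, 3.5, 5.0, 6.5, 8.0, 9.5, 11.0, 12.5]
top0 [214, 211, 202, 201, 227, 248, 251, 248, 208, 154, 125, 118, 160, 200, 176, 140, 124, 116, 117, 117, 118, 117, 118, 118]
top6 [216, 214, 206, 205, 229, 249, 252, 246, 201, 146, 125, 118, 118, 119, 118, 118, 119, 118, 117, 117, 117, 118, 119, 119]
top7 [217, 215, 206, 205, 230, 249, 252, 247, 203, 150, 128, 121, 122, 121, 120, 118, 120, 120, 119, 119, 120, 120, 119, 119]
top12 [219, 217, 208, 208, 230, 249, 251, 247, 206, 156, 136, 130, 131, 130, 130, 130, 130, 130, 130, 130, 130, 131, 131, 132]
[24.0, 26.0, 28.0, 30.0, 32.0, 34.0, 36.0, 3
[... 519 characters left out ...]
55, 255, 255, 255, 254, 254, 255, 255, 255, 255, 255, 255, 255, 255, 255, 255, 255, 255, 255, 250, 227, 161, 145, 143, 142, 142, 142, 142, 143, 144]
[90.0, 91.5, 93.0, 94.5, 96.0, 97.5, 99.0, 100.5, 102.0, 103.5, 105.0, 106.5, 108.0, 109.5, 111.0, 112.5, 114.0, 115.5, 117.0, 118.5]
top0 [102, 101, 103, 106, 111, 112, 110, 106, 102, 100, 98, 104, 112, 113, 110, 141, 187, 196, 195, 192]
top6 [100, 98, 100, 104, 106, 109, 113, 117, 121, 124, 126, 136, 152, 138, 109, 106, 112, 113, 114, 110]
top7 [104, 102, 104, 106, 110, 110, 110, 108, 106, 118, 139, 166, 198, 168, 110, 97, 92, 88, 86, 86]
top12 [117, 116, 116, 119, 124, 124, 122, 123, 126, 138, 152, 174, 203, 211, 210, 205, 198, 199, 200, 197]
```

The leaf lies level: its tab corners are at (245,408) and (203,367), within about 7 zoomed px of the closed prediction. No gap shows at the stop, and the robot is clear. I'm handing in the job.

Run:
```python
from bench import ctrl
print(ctrl.close_job())
```

```text
the job is handed in; nothing more can be done
None
```

The shaft is home against the stop with a flat facing up, the leaf is closed on it, and I handed the job in at about 26 s. The hand-in gives no verdict, so these results rest on my own checks.

- **Seating:** I gripped the tail and slid the shaft about 9 mm until it met the stop (25 N, no further travel). The last top view shows no gap there.
- **Roll:** I turned the shaft about 50° with the leaf still open. Before I let go, the flat measured within about 0.02 rad of straight up. I could not re-measure it after closing because the leaf covers it.
- **Leaf:** I pushed it over from behind and pressed its tab to a firm stop at 38 N. In the last side view the tab corners match the closed position to within about 1 px in the full picture.
- **Let go:** The arm then lifted clear and the wrist force read about zero.
- **Bystanders:** Those in view look unmoved in the top picture. I did not measure them, and the arm hid the dish.

**Disagreements:**
- **Fingertips:** The visible fingertips sat 20 to 30 mm behind the reported TCP. My first grip therefore shut just above the tail, pressing it with about 4 N and moving nothing. I allowed for 27 mm after that.
- **Seating travel:** The shaft's shoulder edge showed about 7 mm of travel where the flat's edge showed 8.5 mm. I put that down to the changed background at the shoulder.
- **First approach:** The first tilted approach ran into joint limits, so I used a smaller tilt.

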